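# Lay the amplifier module down against its heat sink

## Task

The black amplifier module is standing on its end on the bench. Without lifting it off the bench, tip it over by pushing it so that it lies flat with its brass sockets facing up and its copper end towards the aluminium heat-sink block, then push it along the bench until the whole copper end sits flush against the block's flat face. Leave the tape roll, the can, the parts box and the screwdriver where they are.

Things in the scene. Friction and masses are not known exactly. Their poses are not given: they have to be found in the camera images.
- module: black box 48 (its x) x 64 (y) x 150 mm (z, up while standing), about 0.45 kg, evenly filled. +x face: aluminium cover with the sockets; +z end: copper. Origin: centre of the foot end (underside while standing). Starts standing, +x away from the heat sink within 10 degrees. Pushed high on the socket face it tips over its far foot edge towards the heat sink, falling by itself past 18 degrees.
- module_sockets (a point): midpoint between the two brass sockets, on the module's +x face, 45 mm from the foot end; the sockets (8 mm thick, 13 mm collars) lie 15 mm to either side along y and stick out 10 mm
- module_end (a point): centre of the module's copper end face (150 mm along the module's z from its origin); same axes as the module
- module_mid (a point): centre of the module's box (75 mm along the module's z): 75 mm above the bench while it stands, 24 mm when it lies flat
- heatsink: finned aluminium block fixed to the bench, 70 mm deep, 200 mm wide, 55 mm high. Origin: bottom centre of its flat front face, at bench height. x points from the flat face into the block (the way the module is pushed), y along the face (-100 to +100 mm), z up. Once tipped, the module's copper end lies some 40 to 90 mm in front of the face, and slides with ordinary friction.
- tape: roll of dark red tape lying flat, 84 mm outer diameter, 24 mm high, loose; bystander. Origin: centre of its underside
- can: yellow can standing upright, 52 mm diameter, 105 mm high, loose; bystander. Origin: centre of its underside
- partbox: clear plastic open parts box with four compartments of coloured crimp terminals, 85 x 85 x 28 mm, loose; bystander. Origin: centre of its underside
- driver: screwdriver with red handle lying on the bench, 140 mm long along its x, under 35 mm high, loose; bystander. Origin: under its middle; the tip points to +x

How it is judged:
On the way, in this order (a step that is already met when the one before it is completed fails the run):
1. the module has been tipped over and lies flat on the bench, sockets up, not yet at the heat sink (angle between module's own x axis and vertical below 0.1 rad and height (world z) of module_mid below 0.032 m and x of module_end in the frame of heatsink below -0.01 m), for 0.2 s.
2. the module's copper end sits flush against the heat sink's face (angle between module's own x axis and vertical below 0.1 rad and height (world z) of module_mid below 0.032 m and x of module_end in the frame of heatsink between -0.005 and 0.004 m and y of module_end in the frame of heatsink between -0.066 and 0.066 m and angle between the z axis of module and the x axis of heatsink, either way round below 0.07 rad), for 0.2 s.
At the end, for the whole second after the job is handed in: The module lies flat and at rest, sockets up within 0.1 rad; its copper end is within 5 mm of the heat sink's face, square to it within 0.07 rad, and wholly on the face (end centre within 66 mm of the face's middle); the tape, can, parts box and screwdriver are within 20 mm of their starts (all of step 2 and linear speed of module below 0.01 m/s and not (distance of tape from where it was at the start of the episode above 0.02 m) and not (distance of can from where it was at the start of the episode above 0.02 m) and not (distance of partbox from where it was at the start of the episode above 0.02 m) and not (distance of driver from where it was at the start of the episode above 0.02 m)); the robot touches nothing.
It fails at once if the module is lifted off the bench (height (world z) of module_mid above 0.087 m or (angle between module's own z axis and vertical above 1.4 rad and height (world z) of module_mid above 0.045 m)).
It fails at once if a bystander is shifted by more than 20 mm (distance of any of tape, can, partbox, driver from where it was at the start of the episode above 0.02 m).
It fails at once if the can is knocked over (angle between can's own z axis and vertical above 0.4 rad).
It also fails if it takes over 42 s, if anything falls off the work surface, if the arm or the gripper's body presses on something with over 40 N, if the wrist force passes 120 N, or if a joint passes its speed limit or range.

## Robot

A 6-joint arm with a two-finger parallel gripper is mounted at the origin on the work surface. World frame = base frame: x ahead of the robot, y to its left, z up, the work surface at z = 0. Lengths are in m, angles in rad, forces in N, time in s.
With the tool pointing down it reaches from about 0.275 to 0.825 m from the base axis. Payload 4.9 kg.
Tool frame: the origin (TCP) lies midway between the tips of the shut fingers; the grasp point (between the pads) lies 19 mm behind it; z points along the fingers, y is the line along which they close (so a half turn about z gives the same grasp; the last joint's range is limited). The gripper opens to 85 mm and grips with 20 to 120 N. Pads are 22 mm wide; open, the fingers measure 114 mm over their backs; the gripper's body (76 mm by 85 mm) begins 54 mm behind the grasp point. The pads swing forward as they close: fully open they stand 13 mm farther back than shut.
Start: joints at [-1.424, 0.326, -0.193, 1.052, 0, 1.437], TCP at [0.152, -0.528, 0.231] pointing down, gripper open.
Joint ranges: [-2.65, 2.65], [-0.97, 1.79], [-1.3, 1.35], [-1.93, 2.1], [-1.47, 1.37], [-3.14, 3.14]. Speed limits (rad/s): [2.57, 2.57, 3.14, 3.14, 3.14, 3.14].

## Interface

Orientations are given as a 3x3 rotation matrix whose columns are the frame's x, y, z axes.
In Python, from bench import observe, get_image, finish_job gives the robot as it stands.
- The arm moves only by the shell command python3 -m crank 'ROWS' [FORCE]. ROWS is JSON, one flat list of numbers, 5 for each row, row after row: the shift along the tool's x, y, z in mm, then the turn about the tool's z in degrees, then the closure, from -1 (fully open) to 1 (shut). In form: [x, y, z, turn, claw, x, y, z, turn, claw, ...]. A call has 1 to 10 rows; each row shifts and turns the commanded pose from where the row before left it, along the tool's axes as they then stand; what a row does not reach is not made up. A row lasts 1/12 s, in which the tool goes at most 41.7 mm and 7.16 degrees, less where a joint would pass 70% of its speed; a pose out of reach is approached as far as the arm can. A call is refused whole if a number of a shift passes 41.7 or a number of a turn 7.16, either way. A call with a gripper value outside its range is refused whole. The fingers move at their own pace and stop on an object; FORCE is the grip in N (left out, the last holds). Time passes only in rows, so rows that do not move let the fingers close. It gives the time, the measured TCP pose, the force, the opening and the grip force at its end, in the units of the state.
- observe(): the state, without advancing time (a new reading comes with each control period).
- get_image(name): name is "side" or "top"; returns a dict with "image" (480x640x3 uint8, blue, green, red), "fx", "fy", "cx", "cy" (pixels), "rvec" (rotation vector, rad) and "tvec" (3), from world to camera coordinates, as OpenCV has them. Camera axes: x right, y down, z forward; pixel columns grow to the right and rows downward; lengths in m; the calibration is good to about 2 mm. A picture is of the moment at which its call begins. There is no depth.
- finish_job(): hands the job in; it is judged then, once.
The state is a dict: "time": time; "joints": joint angles; "dq": joint speeds; "effort": joint torques, N m; "tool_pos": TCP position; "tcp_rot": TCP orientation; "wrist_force": force on the tool from outside, world axes, zero at the start; "ft_torque": the same for the moment, N m; "grip_width": opening from 0.0 (shut) to 1.0 (fully open); "finger_force": force on a finger pad.
Only numpy, scipy, OpenCV 4.12 (cv2) and the standard library are available. Lean on these libraries where they do the work, as an engineer would, in place of code of your own. Each camera call takes 0.05 s, during which the arm holds its last target. There are 200 camera calls.

## Working session

There is one attempt and no reset: what is moved stays moved. The work goes in short steps, Python scripts to look and compute and a shell command to move; the robot and the scene stay as the last step left them, time stands still between calls to the robot, and variables do not carry over. Pictures are saved under pics/ and viewed, at most 10 in all, crops included, and the job is handed in when it is done.

```bash
mkdir -p pics; cat > h.py <<'E'
import cv2,numpy as np
from bench import observe,get_image,finish_job
def snap(n,f=None):
    d=get_image(n)
    if f: cv2.imwrite('pics/'+f,d['image'])
    return d
def ray(d,u,v,z):
    R=cv2.Rodrigues(np.array(d['rvec'],float))[0];t=np.array(d['tvec'],float).ravel()
    c=-R.T@t; r=R.T@np.array([(u-d['cx'])/d['fx'],(v-d['cy'])/d['fy'],1])
    return c+r*(z-c[2])/r[2]
E
python3 - <<'E'
from h import *
for n in('top','side'):
    d=snap(n,n+'0.png'); R=cv2.Rodrigues(np.array(d['rvec'],float))[0]
    print(n,-R.T@np.array(d['tvec']).ravel(),d['fx'],R.round(3).tolist())
s=observe();print(s['tool_pos'],np.round(s['tcp_rot'],3).tolist(),s['time'])
E
```

```text
top [0.54325125 0.00464992 0.76215984] 453.1836814427432 [[0.025, -1.0, 0.01], [-0.997, -0.025, -0.075], [0.075, -0.008, -0.997]]
side [ 0.17371863 -0.45508022  0.56121835] 486.48494100120354 [[0.729, -0.684, -0.016], [-0.41, -0.418, -0.811], [0.548, 0.598, -0.585]]
[ 0.15233593 -0.52794721  0.23057819] [[0.961, 0.277, -0.0], [0.277, -0.961, 0.002], [0.0, -0.002, -1.0]] 0.1
```

View pics/top0.png

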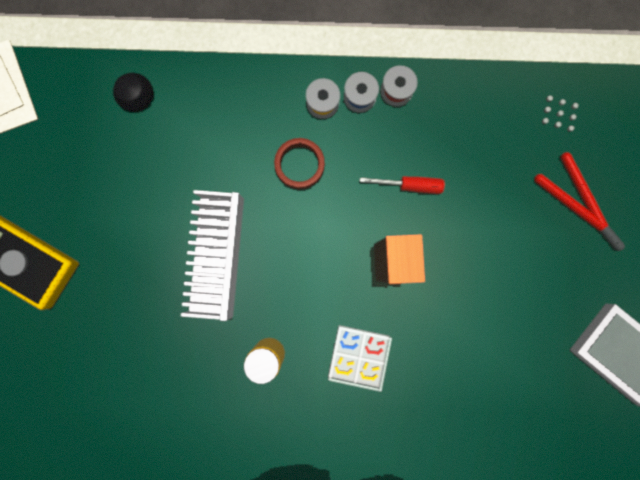

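View pics/side0.png

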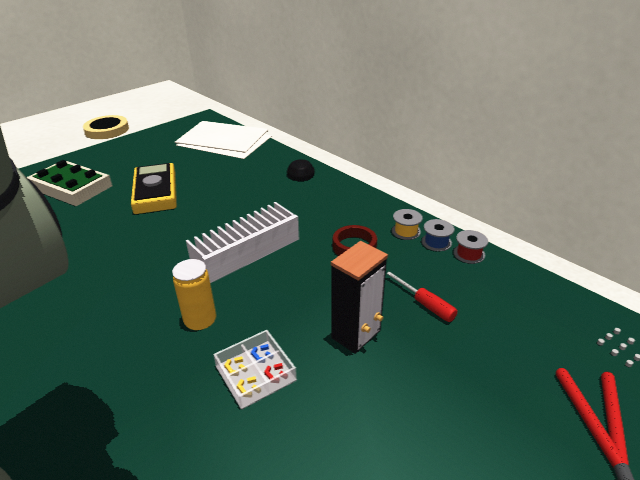

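The top view shows the module's copper end at about (405,258) and the heat sink's face edge running from (239,193) to (229,320). The tape is at (300,163), the can at (262,365), the parts box at (360,358) and the driver at (402,184). In the side view the sockets, at (367,327) and (378,317), face away from the heat sink, so the push goes left in the top image (world +y).

```bash
python3 - <<'E'
from h import *
d=snap('top'); im=d['image']; hsv=cv2.cvtColor(im,cv2.COLOR_BGR2HSV)
m=cv2.inRange(hsv,(5,120,140),(20,255,255)); m[:, :370]=0; m[:,450:]=0; m[:225]=0;m[300:]=0
c=max(cv2.findContours(m,0,2)[0],key=cv2.contourArea); r=cv2.minAreaRect(c)
P=np.array([ray(d,*p,.15)[:2] for p in cv2.boxPoints(r)]); print('module',r,P.round(4).tolist(),P.mean(0), [np.linalg.norm(P[i]-P[i-1]).round(4) for i in range(4)])
for i in range(4):
    e=P[i]-P[i-1]; print('edge ang',np.degrees(np.arctan2(e[1],e[0])).round(1))
# heat sink: right end of bright pixels in each row = top front edge
g=cv2.inRange(hsv,(0,0,170),(180,60,255))
pts=[]
for v in range(197,318):
    xs=np.where(g[v,180:250])[0]
    if len(xs): pts.append((180+xs.max(),v))
vx,vy,x0,y0=cv2.fitLine(np.array(pts,np.float32),cv2.DIST_HUBER,0,.01,.01).ravel()
for v in(192.5,256,320):
    u=x0+(v-y0)*vx/vy+.5; print('hs',u,v,ray(d,u,v,.055).round(4))
a=ray(d,x0+(192-y0)*vx/vy,192,.055);b=ray(d,x0+(320-y0)*vx/vy,320,.055);print('face ang',np.degrees(np.arctan2(*(a-b)[1::-1])))
for n,u,v,z in[('tape',300,163,.024),('can',262,365,.105),('box',360,358,.028),('drv',402,184,.015),('drvtip',360,181,.01),('drvend',445,186,.015)]:print(n,ray(d,u,v,z).round(3))
E
```

```text
module ((404.95867919921875, 258.79656982421875), (47.975894927978516, 36.34893035888672), 86.633544921875) [[0.5928, -0.0837], [0.5969, -0.133], [0.5323, -0.1373], [0.5282, -0.0884]] [ 0.56253426 -0.11059345] [np.float64(0.0647), np.float64(0.0495), np.float64(0.0648), np.float64(0.0491)]
edge ang 4.2
edge ang -85.2
edge ang -176.1
edge ang 94.7
hs 238.29343 192.5 [0.663  0.1354 0.055 ]
hs 232.26436 256 [0.563  0.1408 0.055 ]
hs 226.18782 320 [0.4643 0.1462 0.055 ]
face ang -3.1279272800986515
tape [0.72  0.041 0.024]
can [0.408 0.083 0.105]
box [ 0.406 -0.064  0.028]
drv [ 0.691 -0.13   0.015]
drvtip [ 0.696 -0.06   0.01 ]
drvend [ 0.69  -0.202  0.015]
```

```bash
python3 -m crank '[35,-12,0,0,0.3,35,-12,0,0,0.3,35,-12,0,0,0.3,35,-12,0,0,0.3,35,-12,0,0,0.3,35,-12,0,0,0.3,35,-12,0,0,0.3]'; python3 -m crank '[35,-12,0,0,0.3,35,-12,0,0,0.3,35,-12,0,0,0.3,35,-12,0,0,0.3,35,-12,0,0,0.3,35,-12,0,0,0.3,30,-9,0,0,0.3,0,0,0,0,0.3]'; python3 -m crank '[0,0,0,-7,0.3,0,0,0,-7,0.3,0,0,0,-7,0.3,0,0,0,-7,0.3,0,0,0,-7,0.3,0,0,0,-7,0.3,0,0,0,-7,0.3,0,0,0,-7,0.3,0,0,0,-7,0.3,0,0,0,-7,0.3]'; python3 -m crank '[0,0,0,-7,0.3,0,0,0,-1,0.3,0,0,0,0,0.3,0,0,0,0,0.3]'
python3 -c "
from bench import *
import numpy as np
s=observe();R=np.array(s['tcp_rot']);print(s['joints'],R.round(3),np.degrees(np.arctan2(R[1,0],R[0,0])),s['wrist_force'])"
```

```text
time: 0.73
tool_pos: [0.3657, -0.3785, 0.2311]
tcp_rot: [[0.961, 0.277, -0.0], [0.277, -0.961, 0.0], [-0.0, -0.0, -1.0]]
wrist_force: [-0.4, 0.0, -0.3]
grip_width: 0.354
finger_force: 0.0
time: 1.4
tool_pos: [0.5767, -0.2319, 0.2306]
tcp_rot: [[0.959, 0.283, 0.002], [0.283, -0.959, 0.002], [0.002, -0.001, -1.0]]
wrist_force: [-1.0, 0.3, -0.3]
grip_width: 0.347
finger_force: 0.0
time: 2.23
tool_pos: [0.572, -0.2358, 0.2309]
tcp_rot: [[0.063, 0.998, -0.001], [0.998, -0.063, 0.0], [0.0, -0.001, -1.0]]
wrist_force: [0.0, -0.1, 0.7]
grip_width: 0.351
finger_force: 0.0
time: 2.57
tool_pos: [0.5724, -0.2357, 0.2311]
tcp_rot: [[-0.069, 0.998, -0.0], [0.998, 0.069, 0.0], [0.0, -0.0, -1.0]]
wrist_force: [0.5, 0.5, -0.3]
grip_width: 0.352
finger_force: 0.0
[-5.09799596e-01  4.55854351e-01  2.62000246e-03  1.11798001e+00
 -9.20835430e-05  9.92433795e-01] [[-0.069  0.998 -0.   ]
 [ 0.998  0.069  0.   ]
 [ 0.    -0.    -1.   ]] 93.92836622482716 [ 0.45745666  0.47302488 -0.27073292]
```

```bash
python3 -m crank '[0,0,35,0,0.3,0,0,35,0,0.3,0,0,35,0,0.3,35,0,0,0,0.3,30,0,0,0,0.3,0,0,0,0,0.3]'; python3 -m crank '[6,0,0,0,0.3,6,0,0,0,0.3,6,0,0,0,0.3,6,0,0,0,0.3,6,0,0,0,0.3,0,0,0,0,0.3]'; python3 - <<'E'
from h import *
snap('side','side1.png')
E
```

```text
time: 3.07
tool_pos: [0.566, -0.1658, 0.1247]
tcp_rot: [[-0.073, 0.997, -0.004], [0.997, 0.073, 0.004], [0.004, -0.004, -1.0]]
wrist_force: [-0.2, 0.1, 0.0]
grip_width: 0.35
finger_force: 0.0
time: 3.57
tool_pos: [0.5659, -0.14, 0.1265]
tcp_rot: [[-0.072, 0.997, 0.0], [0.997, 0.072, 0.0], [0.0, 0.0, -1.0]]
wrist_force: [-0.0, -0.9, 0.3]
grip_width: 0.349
finger_force: 0.2
```

View pics/side1.png

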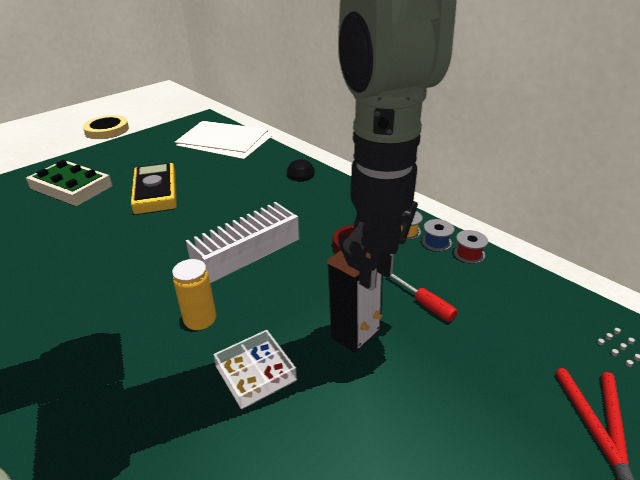

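The fingers, at about (375,270), are on the socket face near its top, and the module has only just begun to tilt. I'll keep pushing slowly.

```bash
python3 -m crank '[5,0,0,0,0.3,5,0,0,0,0.3,5,0,0,0,0.3,5,0,0,0,0.3,5,0,0,0,0.3,5,0,0,0,0.3]'; python3 -m crank '[5,0,0,0,0.3,5,0,0,0,0.3,5,0,0,0,0.3,5,0,0,0,0.3,0,0,0,0,0.3,0,0,0,0,0.3,0,0,0,0,0.3,0,0,0,0,0.3]';  python3 - <<'E'
from h import *
snap('side','side2.png')
E
```

```text
time: 4.12
tool_pos: [0.5637, -0.1102, 0.1262]
tcp_rot: [[-0.071, 0.997, -0.0], [0.997, 0.071, 0.0], [0.0, -0.0, -1.0]]
wrist_force: [0.2, -0.3, -0.3]
grip_width: 0.349
finger_force: 0.0
time: 4.78
tool_pos: [0.5624, -0.0911, 0.1263]
tcp_rot: [[-0.071, 0.997, 0.0], [0.997, 0.071, -0.0], [-0.0, 0.0, -1.0]]
wrist_force: [0.3, 0.2, -0.6]
grip_width: 0.345
finger_force: 0.0
```

View pics/side2.png

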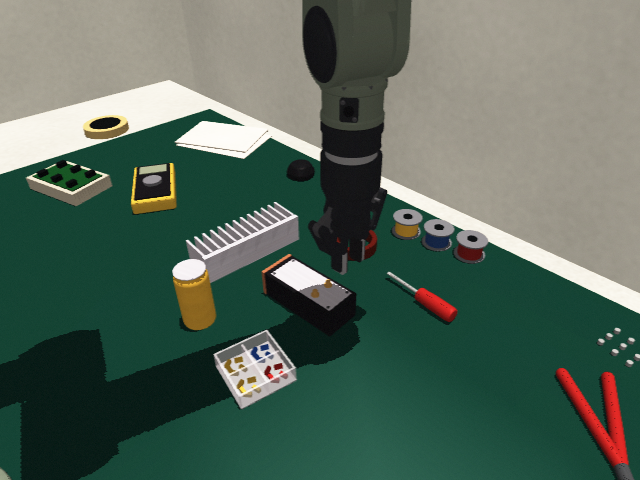

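The module is lying flat with its sockets up at (322,288), and the copper end at (275,272) is short of the block. I'll back off, square the tool to the block and measure.

```bash
python3 -m crank '[-40,0,0,0,0.3,-40,0,0,0,0.3,-30,0,0,0,0.3,0,0,0,7,0.3,0,0,0,0,0.3]'; python3 - <<'E'
from h import *
snap('top','top1.png')
E
```

```text
time: 5.25
tool_pos: [0.5702, -0.2028, 0.1261]
tcp_rot: [[0.056, 0.998, 0.0], [0.998, -0.056, -0.0], [-0.0, 0.0, -1.0]]
wrist_force: [-0.1, -0.0, -0.3]
grip_width: 0.35
finger_force: 0.0
```

View pics/top1.png

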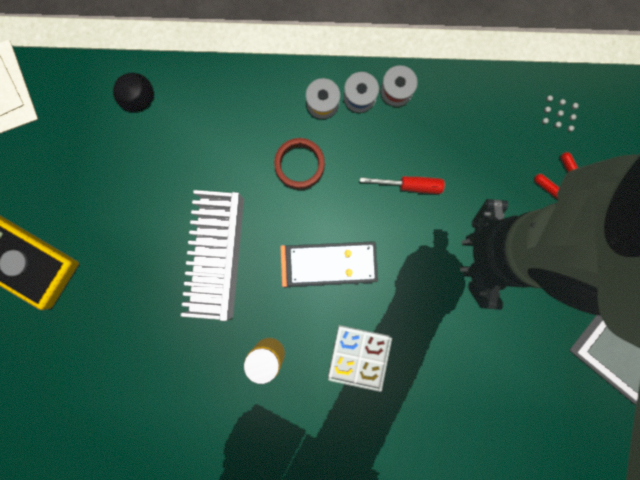

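The module lies with its copper end at (284,266) and its foot end at (375,262), and the path to the block's face at (233,257) is clear.

```bash
python3 - <<'E'
from h import *
d=snap('top'); im=d['image']; hsv=cv2.cvtColor(im,cv2.COLOR_BGR2HSV)
w=cv2.inRange(hsv,(0,0,150),(180,60,255)); w[:235]=0;w[295:]=0;w[:,:275]=0;w[:,385:]=0
r=cv2.minAreaRect(max(cv2.findContours(w,0,2)[0],key=cv2.contourArea)); P=np.array([ray(d,*p,.048)[:2] for p in cv2.boxPoints(r)])
L=[P[i]-P[i-1] for i in range(4)];print(P.round(4).tolist(),[np.linalg.norm(e).round(3) for e in L])
e=max(L,key=np.linalg.norm);e=e*np.sign(e[1]);print('cover centre',P.mean(0),'axis deg',np.degrees(np.arctan2(e[1],e[0])))
for n,u,v in[('foot+',375.5,241),('foot-',376.5,283.5),('end+',281.5,246),('end-',282.5,288)]:print(n,ray(d,u,v,.048))
E
```

```text
[[0.5782, 0.0524], [0.5878, -0.0787], [0.5331, -0.0822], [0.5237, 0.0482]] [np.float64(0.055), np.float64(0.131), np.float64(0.055), np.float64(0.131)]
cover centre [ 0.55571769 -0.01508198] axis deg 94.17898619155557
foot+ [ 0.5925466  -0.08281918  0.048     ]
foot- [ 0.52572222 -0.08547379  0.048     ]
end+ [0.58087746 0.06537422 0.048     ]
end- [0.51510949 0.06171734 0.048     ]
```

```bash
python3 -m crank '[0,-14,33,0,0.3,0,0,34,0,0.3,0,0,34,0,0.3,40,0,0,0,0.3,40,0,0,0,0.3,12,0,0,0,0.3,5,0,0,0,0.3,5,0,0,0,0.3,0,0,0,0,0.3]'; python3 -m crank '[5,0,0,0,0.3,5,0,0,0,0.3,5,0,0,0,0.3,5,0,0,0,0.3,5,0,0,0,0.3,5,0,0,0,0.3,5,0,0,0,0.3,5,0,0,0,0.3,5,0,0,0,0.3,5,0,0,0,0.3]'; python3 - <<'E'
from h import *
snap('top','top2.png')
E
```

```text
time: 6.1
tool_pos: [0.5619, -0.0976, 0.0258]
tcp_rot: [[0.049, 0.999, 0.001], [0.999, -0.049, -0.001], [-0.001, 0.001, -1.0]]
wrist_force: [0.7, -0.2, 0.4]
grip_width: 0.351
finger_force: 0.0
time: 6.93
tool_pos: [0.5639, -0.0475, 0.0252]
tcp_rot: [[0.051, 0.999, -0.0], [0.999, -0.051, -0.0], [-0.0, -0.0, -1.0]]
wrist_force: [-0.9, -2.3, 2.5]
grip_width: 0.348
finger_force: 1.3
```

View pics/top2.png

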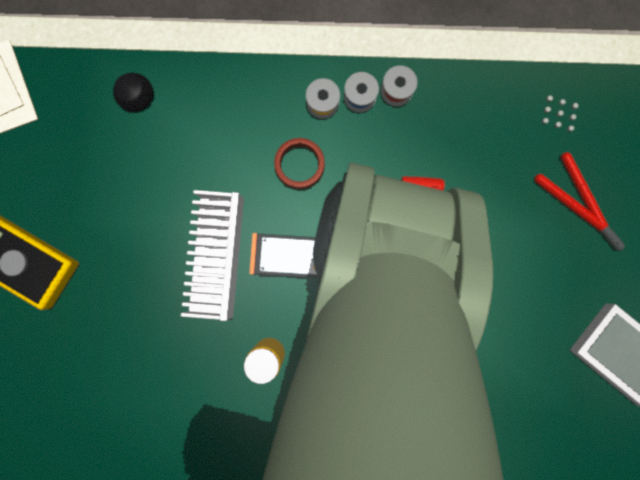

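The copper end, now at about (252,255), is almost parallel to the face at (236,255). I'll push on and go slowly at the end, watching the force.

```bash
python3 -m crank '[4,0,0,0,0.3,4,0,0,0,0.3,4,0,0,0,0.3,4,0,0,0,0.3,4,0,0,0,0.3]'; python3 - <<'E'
from h import *
d=snap('top');hsv=cv2.cvtColor(d['image'],cv2.COLOR_BGR2HSV)
m=cv2.inRange(hsv,(3,90,90),(20,255,255)); m[:225]=0;m[290:]=0;m[:,:225]=0;m[:,300:]=0
c=max(cv2.findContours(m,0,2)[0],key=cv2.contourArea);r=cv2.minAreaRect(c);B=cv2.boxPoints(r);print(r)
B=B[np.argsort(B[:,0])];P=[ray(d,*p,.048)[:2] for p in B];
for p in P: print(p.round(4), 'face gap mm',1000*((.1408+(p[0]-.563)*(-.0547))-p[1]))
E
```

```text
time: 7.4
tool_pos: [0.5649, -0.0277, 0.0252]
tcp_rot: [[0.051, 0.999, -0.0], [0.999, -0.051, 0.0], [0.0, -0.0, -1.0]]
wrist_force: [0.1, -1.1, 0.8]
grip_width: 0.351
finger_force: 1.0
((240.56851196289062, 250.96246337890625), (5.284406661987305, 40.3693962097168), 4.969740867614746)
[0.5401 0.1351] face gap mm 6.94032748697021
[0.6035 0.1321] face gap mm 6.493166042072119
[0.5396 0.1268] face gap mm 15.235052585499925
[0.603  0.1238] face gap mm 14.84400419348214
```

```bash
python3 -m crank '[2,0,0,0,0.3,2,0,0,0,0.3,1,0,0,0,0.3,1,0,0,0,0.3,0,0,0,0,0.3]';python3 -m crank '[1,0,0,0,0.3,1,0,0,0,0.3,0,0,0,0,0.3]'; python3 -m crank '[1,0,0,0,0.3,1,0,0,0,0.3,0,0,0,0,0.3]'
```

```text
time: 7.87
tool_pos: [0.5652, -0.0218, 0.0252]
tcp_rot: [[0.051, 0.999, -0.0], [0.999, -0.051, 0.001], [0.001, -0.0, -1.0]]
wrist_force: [-1.1, -0.3, -0.8]
grip_width: 0.352
finger_force: 0.3
time: 8.12
tool_pos: [0.5652, -0.0199, 0.0252]
tcp_rot: [[0.051, 0.999, -0.0], [0.999, -0.051, 0.0], [0.0, -0.0, -1.0]]
wrist_force: [0.2, -1.7, -0.2]
grip_width: 0.347
finger_force: 0.4
time: 8.37
tool_pos: [0.5652, -0.0195, 0.0253]
tcp_rot: [[0.052, 0.999, -0.001], [0.999, -0.052, -0.003], [-0.003, -0.001, -1.0]]
wrist_force: [-1.0, -5.6, -0.7]
grip_width: 0.353
finger_force: 2.9
```

```bash
python3 -m crank '[1,0,0,0,0.3,1,0,0,0,0.3,0,0,0,0,0.3,0,0,0,0,0.3]'; python3 -m crank '[-10,0,0,0,0.3,-30,0,0,0,0.3,-40,0,0,0,0.3,-40,0,0,0,0.3,-40,0,0,0,0.3,-30,0,0,0,0.3,0,0,-30,0,0.3,0,0,-30,0,0.3,0,0,0,0,0.3]'; python3 - <<'E'
from h import *
d=snap('top','top3.png');cv2.imwrite('pics/top3c.png',cv2.resize(d['image'][150:400,170:490],None,fx=2.4,fy=2.4))
hsv=cv2.cvtColor(d['image'],cv2.COLOR_BGR2HSV)
m=cv2.inRange(hsv,(3,90,90),(20,255,255)); m[:225]=0;m[290:]=0;m[:,:220]=0;m[:,300:]=0
r=cv2.minAreaRect(max(cv2.findContours(m,0,2)[0],key=cv2.contourArea));B=cv2.boxPoints(r);print(r)
for p in [ray(d,*q,.048)[:2] for q in B[np.argsort(B[:,0])]]: print(p.round(4),1000*((.1408+(p[0]-.563)*(-.0547))-p[1]))
E
```

```text
time: 8.7
tool_pos: [0.565, -0.0195, 0.0253]
tcp_rot: [[0.053, 0.999, -0.001], [0.999, -0.053, -0.007], [-0.007, -0.001, -1.0]]
wrist_force: [-2.4, -10.4, -0.4]
grip_width: 0.35
finger_force: 5.6
time: 9.45
tool_pos: [0.5593, -0.2083, 0.0906]
tcp_rot: [[0.052, 0.999, 0.008], [0.999, -0.052, -0.002], [-0.002, 0.008, -1.0]]
wrist_force: [1.5, -0.5, -0.1]
grip_width: 0.35
finger_force: 0.0
((235.7078857421875, 250.56741333007812), (4.550836563110352, 41.19455337524414), 5.440331935882568)
[0.5399 0.1425] -0.3982187558146111
[0.6046 0.1389] -0.370551641451361
[0.5394 0.1353] 6.744152632895572
[0.6041 0.1317] 6.821150695191375
```

View pics/top3c.png

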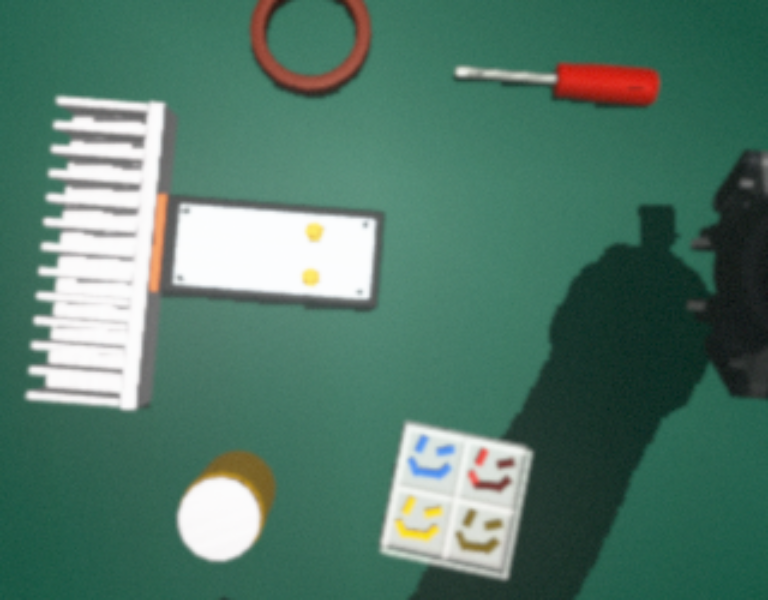

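The copper end, at crop (157,243), is flush and square against the face. The sockets at (313,255) are up, the bystanders haven't moved, and the gripper is clear. Handing in.

```bash
python3 -c "
from bench import *
print(finish_job())"
```

```text
the job is handed in; nothing more can be done
None
```

The module was tipped over and pushed flush and square against the heat sink with its sockets up and the bystanders unmoved in the last picture, and I handed the job in at about 9.5 s; no verdict was returned.

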